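Hang a glaze test on the rack and clamp the stop against it

TASK

Hang the green arch astride the rack's bar right beside the cream arch that already hangs there, and let go of it. Then slide the red stop along the bar until it touches the green arch or nearly so, and only then tighten the stop's black knob clockwise until it turns no further. Leave everything else where it is and keep the cream arch on the bar.

Things in the scene. Friction and masses are not known exactly. Their poses are not given: they have to be found in the camera images.
- green_arch: the green glaze-test arch, an upside-down U of fired clay: 42 mm across its legs (its x), 40 mm deep (y), 60 mm high; legs 7 mm thick, 28 mm apart, top 9 mm thick; bare clay feet. Origin between the feet at foot level; z up through the top. 90 g. Stands at first on the plywood ware board (15 mm thick) with the blue and rust arches, in any of three places 110 mm apart.
- cream_arch: cream glaze-test arch of the same shape and size, hanging astride the bar near its +y end; origin between its feet.
- blue_arch: blue arch of the same shape, standing on the ware board; to be left alone.
- rust_arch: rust-brown arch of the same shape, standing on the ware board; to be left alone.
- rack: hanging rack, fixed: round aluminium bar 14 mm thick along its y, axis 150 mm above the table, 370 mm long, between two dark posts 16 mm thick, 174 mm high at y = -185 and +185 mm; feet 120 mm deep (x), 12 mm high. Black end disc at y = +165 mm. Origin: on the table under the bar's middle; z up.
- bar_mid (a point): middle of the bar, on its axis; axes as the rack's.
- stop (a joint): position of the red stop along the bar: a collar 36 mm across and 20 mm long (along the bar) with the clamp knob on top. 0: its centre at rack y = -145 mm; grows towards rack +y (towards the cream arch), to 230 mm at most. Moves with about 2 N while the knob is loose.
- stop_face (a point): centre of the stop's face on its rack +y side (the side towards the cream arch), on the bar's axis; axes as the rack's.
- clamp_knob (a joint): angle of the knob on the stop: 0 loose, grows clockwise seen from above, 1.4 at its end (tight). The clamp begins to bite the bar at about 0.8.
- knob_grip (a point): point to grip the black knob: on its vertical turning axis, 44 mm above the bar's axis. The knob is a bar grip 12 mm wide (its x), 36 mm long (its y) and 24 mm high, from 30 to 54 mm above the bar's axis, with a white line along it; its y lies along the bar when loose.
- clay_pot: open grey clay pot, 90 mm across, 85 mm high; to be left alone.
- glaze_jar: green glass jar with white cap, 70 mm across, 90 mm high; to be left alone.
- wood_tool: wooden spatula lying on the table; to be left alone.

How it is judged:
On the way, in this order (a step that is already met when the one before it is completed fails the run):
1. the green arch hangs astride the bar beside the cream one, let go, with the knob still loose (z of green_arch in the frame of bar_mid between -0.051 and -0.036 m and x of green_arch in the frame of bar_mid between -0.016 and 0.016 m and angle between green_arch's own z axis and vertical below 0.25 rad and distance between green_arch and cream_arch below 0.08 m and contact force between the fingers and green_arch below 0.05 N and linear speed of green_arch below 0.03 m/s and value of joint clamp_knob below 0.6 rad), for 0.2 s.
2. the stop is up against the green arch, with the knob still loose (z of green_arch in the frame of bar_mid between -0.051 and -0.036 m and x of green_arch in the frame of bar_mid between -0.016 and 0.016 m and angle between green_arch's own z axis and vertical below 0.25 rad and distance between green_arch and cream_arch below 0.08 m and contact force between the fingers and green_arch below 0.05 N and y of green_arch in the frame of stop_face between 0.01 and 0.033 m and value of joint clamp_knob below 0.6 rad), for 0.1 s.
3. the knob is tightened (z of green_arch in the frame of bar_mid between -0.051 and -0.036 m and x of green_arch in the frame of bar_mid between -0.016 and 0.016 m and angle between green_arch's own z axis and vertical below 0.25 rad and distance between green_arch and cream_arch below 0.08 m and contact force between the fingers and green_arch below 0.05 N and y of green_arch in the frame of stop_face between 0.01 and 0.033 m and value of joint clamp_knob above 1.2 rad), for 0.2 s.
At the end, for the whole second after the job is handed in: Green arch hangs astride the bar, released, at rest, upright within 0.25 rad, origin within 80 mm of the cream arch's; stop face under 13 mm from the green arch's side; knob at 1.2 rad or more; cream arch still hangs at the bar's end (rack y over 100 mm) (all of step 3 and linear speed of green_arch below 0.03 m/s and height (world z) of cream_arch above 0.095 m and y of cream_arch in the frame of bar_mid above 0.1 m); the robot touches nothing.
It fails at once if an arch left on the board, or another bystander, is shifted by more than 30 mm (distance of any of blue_arch, rust_arch, clay_pot, glaze_jar, wood_tool from where it was at the start of the episode above 0.03 m).
It fails at once if the cream arch comes off the bar (height (world z) of cream_arch below 0.09 m).
It fails at once if the green arch is dropped or knocked over (angle between green_arch's own z axis and vertical above 1 rad).
It also fails if it takes over 61 s, if anything falls off the work surface, if the arm or the gripper's body presses on something with over 40 N, if the wrist force passes 120 N, or if a joint passes its speed limit or range.

ROBOT

A 7-joint arm with a two-finger parallel gripper is mounted at the origin on the work surface. World frame = base frame: x ahead of the robot, y to its left, z up, the work surface at z = 0. Lengths are in m, angles in rad, forces in N, time in s.
With the tool pointing down it reaches from about 0.4 to 0.85 m from the base axis. Payload 10.4 kg.
Tool frame: the origin (TCP) lies midway between the tips of the shut fingers; the grasp point (between the pads) lies 19 mm behind it; z points along the fingers, y is the line along which they close (so a half turn about z gives the same grasp; the last joint's range is limited). The gripper opens to 87 mm and grips with 3 to 60 N. Pads are 19 mm wide; open, the fingers measure 117 mm over their backs; the gripper's body (75 mm by 190 mm) begins 51 mm behind the grasp point.
Start: joints at [1.24, 0.332, -0.065, 1.46, 0.022, 1.35, -0.088], TCP at [0.189, -0.596, 0.223] pointing down, gripper open.
Joint ranges: [-2.6, 2.6], [-0.5, 2.12], [-1.47, 1.34], [0.16, 2.42], [-1.27, 4.41], [0.06, 2.06], [-2.6, 2.6]. Speed limits (rad/s): [2.22, 2.22, 2.79, 2.79, 3.14, 3.14, 3.14].

INTERFACE

Orientations are given as a unit quaternion [x, y, z, w].
In Python, from bench import r gives the robot as it stands.
- The arm moves only by the tool arm_command, never from a script. Its argument "moves" is one flat list of numbers, 4 for each row, row after row: the shift along the tool's x, y, z in cm, then the turn about the tool's z in degrees. A call has 1 to 12 rows; each row shifts and turns the commanded pose from where the row before left it, along the tool's axes as they then stand; what a row does not reach is not made up. A row lasts 1/12 s, in which the tool goes at most 41.7 mm and 7.16 degrees, less where a joint would pass 70% of its speed; a pose out of reach is approached as far as the arm can. A call with a gripper value outside its range is refused whole. "fingers" is the opening in per cent of the stroke, from 0 (shut) to 100 (fully open), set as the call begins (left out, the last holds). The fingers move at their own pace and stop on an object; "squeeze" is the grip in N (left out, the last holds). Time passes only in rows, so rows that do not move let the fingers close. It gives the time, the measured TCP pose, the force, the opening and the grip force at its end, in the units of the state.
- r.read_state(): the state, without advancing time (a new reading comes with each control period).
- r.camera(name): name is "scene" or "top" or "wrist"; returns the picture (480x640x3 uint8, red, green, blue); there is no depth.
- r.camera_info(name): a dict with "fx", "fy", "cx", "cy" (pixels), "k1" (the pictures are not rectified: a ray, as slopes to the right and down, at radius r is drawn at 1 + k1 r^2 times it, then the intrinsics apply), "origin" and "attitude" of the camera in the world. Camera axes: x right, y up, looking along -z (the intrinsics and any distortion apply to the point x, -y, -z); pixel columns grow to the right and rows downward; lengths in m; the calibration is good to about 2 mm. A picture is of the moment at which its call begins: read the wrist's pose just before it. camera_info takes no time and is no camera call; for the wrist camera it gives the pose at the moment of the call.
- r.close_job(): hands the job in; it is judged then, once.
The state is a dict: "time": time; "joint_positions": joint angles; "joint_vel": joint speeds; "joint_torque": joint torques, N m; "ee_pos": TCP position; "eef_rot": TCP orientation; "ft_force": force on the tool from outside, world axes, zero at the start; "torque": the same for the moment, N m; "width": finger opening in m; "grip_force": force on a finger pad.
Only numpy, scipy, OpenCV 4.12 (cv2) and the standard library are available. Lean on these libraries where they do the work, as an engineer would, in place of code of your own. Each camera call takes 0.05 s, during which the arm holds its last target. There are 200 camera calls.

## Working session

There is one attempt and no reset: what is moved stays moved. The work goes in short steps, Python scripts to look and compute and a tool call to move; the robot and the scene stay as the last step left them, time stands still between calls to the robot, and variables do not carry over. Pictures are saved under pics/ and viewed, at most 10 in all, crops included, and the job is handed in when it is done.

Besides the shell and the picture viewer there is one more tool, called after "Request:" in YAML: its name, and indented under it one key for each argument. arm_command: Moves the arm, as the interface text tells. Its arguments: {"type":"object","properties":{"moves":{"type":"array"},"fingers":{"type":"number"},"squeeze":{"type":"number"}},"required":["moves"]}

```bash
mkdir -p pics; cat > h.py <<'E'
import numpy as np, cv2
from scipy.spatial.transform import Rotation as R
from bench import r
def Rm(a):
    a=np.array(a,float)
    return a if a.shape==(3,3) else R.from_quat(a).as_matrix()
def ray(i,u,v):
    x=(u-i["cx"])/i["fx"]; y=(v-i["cy"])/i["fy"]
    K=np.eye(3); p=cv2.undistortPoints(np.array([[[x,y]]],float),K,np.array([i["k1"],0,0,0,0.]))[0,0]
    return Rm(i["attitude"])@np.array([p[0],-p[1],-1.])
def atz(i,u,v,z):
    d=ray(i,u,v); o=np.array(i["origin"]); return o+d*(z-o[2])/d[2]
def proj(i,P):
    q=Rm(i["attitude"]).T@(np.array(P)-i["origin"]); x,y=q[0]/-q[2],-q[1]/-q[2]
    s=1+i["k1"]*(x*x+y*y); return np.round([i["cx"]+i["fx"]*x*s,i["cy"]+i["fy"]*y*s],1)
def snap(c,n):
    i=r.camera_info(c); im=r.camera(c); cv2.imwrite(f"pics/{n}.png",im[:,:,::-1]); return i,im
E
python3 - <<'E'
from h import *
for c in("top","scene"):
    i,_=snap(c,c+"1"); print(c,i)
print(r.read_state())
E
```

```text
top {'fx': 577.1576682599075, 'fy': 577.1576682599075, 'cx': 325.31511507395334, 'cy': 233.19211978029804, 'k1': -0.15110365237515844, 'origin': array([ 0.45250223, -0.00564199,  1.31911986]), 'attitude': array([ 0.04037519, -0.02701761, -0.70302513,  0.70950374])}
scene {'fx': 601.1414275949099, 'fy': 601.1414275949099, 'cx': 321.01198326187995, 'cy': 230.52009646623952, 'k1': -0.09749810925815197, 'origin': array([ 1.28359181, -0.36445704,  1.12171645]), 'attitude': array([0.2926756 , 0.17923447, 0.47904351, 0.80791913])}
{'time': 0.1, 'joint_positions': array([ 1.24041277,  0.33277105, -0.06468925,  1.46083508,  0.02165221,
        1.34992047, -0.08848938]), 'joint_vel': array([ 0.00026824, -0.00043667,  0.00228418, -0.00203691, -0.00042147,
        0.00109599,  0.00212792]), 'joint_torque': array([ 2.12276544e-03, -6.24550581e+01,  2.52297835e-02, -3.90721250e+01,
       -6.14346564e-02,  3.65349383e-02,  1.67198726e-05]), 'ee_pos': array([ 0.18921189, -0.59531273,  0.22186762]), 'eef_rot': array([ 9.88179472e-01,  1.53300190e-01, -1.49401507e-04, -6.00524763e-04]), 'ft_force': array([-0.09924064, -0.35096752,  0.26499109]), 'torque': array([ 0.02646697, -0.00359143,  0.01965818]), 'grip_force': 0.0, 'width': 0.08697229530742427}
```

View pics/top1.png

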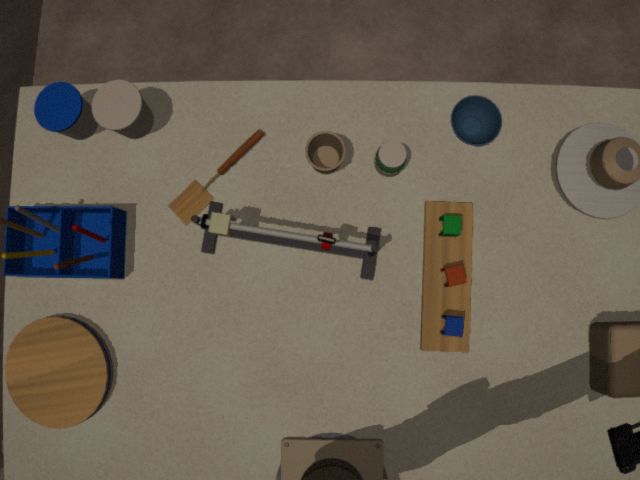

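View pics/scene1.png

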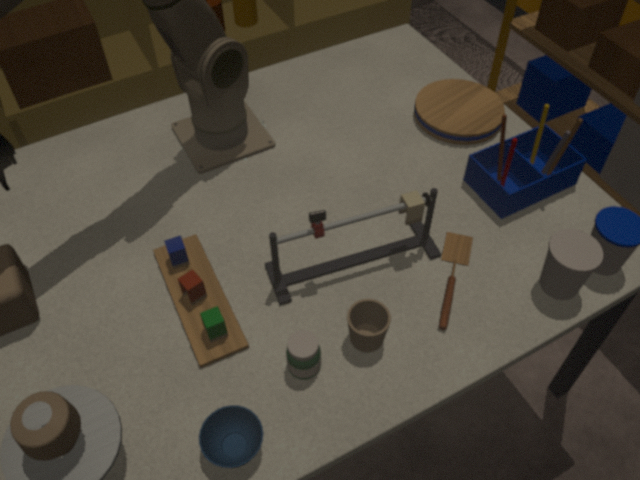

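The top picture shows the green arch at about (452,225), cream at (219,224), the red stop and knob at (327,239) and the posts at (205,221) and (373,245). I'll enlarge the crops to read exact pixels.

```bash
python3 - <<'E'
from h import *
im=cv2.imread("pics/top1.png")
a=cv2.resize(im[195:285,190:390],None,fx=4,fy=4,interpolation=cv2.INTER_CUBIC)
b=cv2.resize(im[205:245,430:480],None,fx=5.6,fy=5.6,interpolation=cv2.INTER_CUBIC)
o=np.zeros((600,800,3),np.uint8); o[:360]=a; o[370:370+b.shape[0],:b.shape[1]]=b
o=cv2.convertScaleAbs(o,alpha=1.6)
cv2.imwrite("pics/crop1.png",o)
E
```

```text
(no output)
```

View pics/crop1.png

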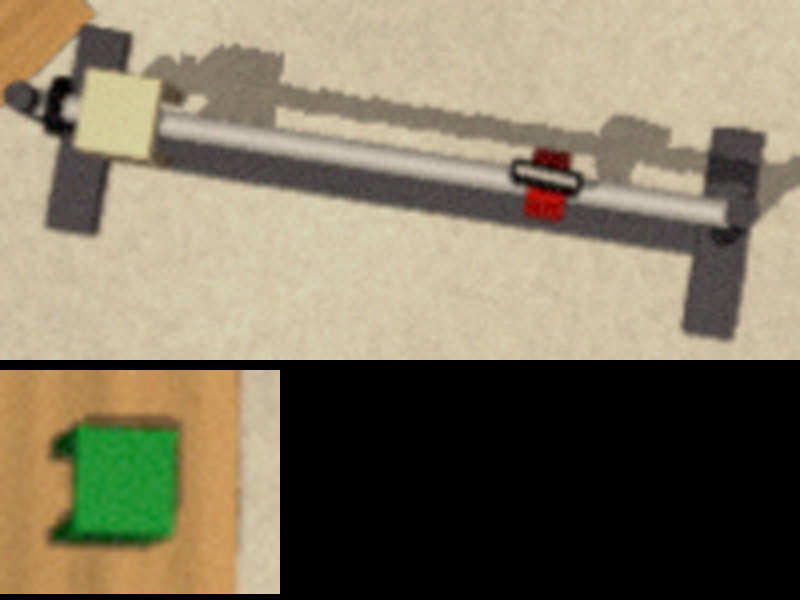

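The crop puts the post tops at (195,219.3) and (375.5,247). The knob centre is at (326.8,239.3), the cream top at (219.3,223.8) and the green top at (452.7,224.6), with the green arch's tunnel running roughly along world y.

```bash
python3 - <<'E'
from h import *
i=r.camera_info("top")
def C(x,y): return 190+x/4-.4,195+y/4-.4
def G(x,y): return 430+x/5.6-.4,205+(y-370)/5.6-.4
p1=atz(i,*C(20,97),.174);p2=atz(i,*C(742,208),.174)
b1=atz(i,*C(170,123),.157);b2=atz(i,*C(722,210),.157)
print("posts",p1,p2,np.linalg.norm(p1-p2),"mid",(p1+p2)/2)
d=p1-p2;print("dir posts",np.degrees(np.arctan2(-d[0],d[1])));e=b1-b2;print("dir bar",np.degrees(np.arctan2(-e[0],e[1])),b1,b2)
print("knob",atz(i,*C(547,177),.204))
zc=.150+.007+.009
cr=[atz(i,*C(*q),zc) for q in((85,68),(162,78),(152,160),(75,148))]
print("cream",np.mean(cr,0),[np.linalg.norm(cr[k]-cr[k-1]).round(4) for k in range(4)])
g=[atz(i,*G(*q),.075) for q in((78,425),(180,428),(174,533),(75,533))]
print("green",np.mean(g,0),[np.linalg.norm(g[k]-g[k-1]).round(4) for k in range(4)])
d=g[0]+g[3]-g[1]-g[2];print("ang g y",np.degrees(np.arctan2(-d[0],d[1])));d=g[0]+g[1]-g[2]-g[3];print("ang g x",np.degrees(np.arctan2(d[1],d[0])))
print(g)
T=Rm(r.read_state()["eef_rot"]);print(T)
j=r.camera_info("scene")
for P in [np.mean(g,0),p1,p2,atz(i,*C(547,177),.204)]: print(proj(j,P))
E
```

```text
posts [0.58888021 0.28132143 0.174     ] [ 0.53596994 -0.08270032  0.174     ] 0.36784688541505073 mid [0.56242507 0.09931055 0.174     ]
dir posts -8.269982121699886
dir bar -8.487233242761492 [0.57804674 0.20724411 0.157     ] [ 0.53611557 -0.07375219  0.157     ]
knob [0.5480559  0.01386888 0.204     ]
cream [0.58176576 0.23219345 0.166     ] [np.float64(0.0411), np.float64(0.0401), np.float64(0.042), np.float64(0.0401)]
green [ 0.5933791  -0.25762053  0.075     ] [np.float64(0.0423), np.float64(0.0402), np.float64(0.0412), np.float64(0.0388)]
ang g y -0.3334851944141374
ang g x -3.119596783080006
[array([ 0.61460433, -0.23868339,  0.075     ]), array([ 0.61382438, -0.27882875,  0.075     ]), array([ 0.57270395, -0.27590475,  0.075     ]), array([ 0.57238373, -0.23706522,  0.075     ])]
[[ 9.52998059e-01  3.02976023e-01 -4.79392125e-04]
 [ 3.02976382e-01 -9.52997382e-01  1.14104593e-03]
 [-1.11149883e-04 -1.23265904e-03 -9.99999234e-01]]
[211.  315.1]
[432.6 188.3]
[272.4 233.7]
[316.3 210.8]
```

```bash
python3 - <<'E'
from h import *
im=cv2.imread("pics/scene1.png")
a=cv2.resize(im[180:350,180:450],None,fx=2.96,fy=2.96,interpolation=cv2.INTER_CUBIC)
cv2.imwrite("pics/crop2.png",cv2.convertScaleAbs(a,alpha=1.6)[:600,:800])
E
```

```text
(no output)
```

View pics/crop2.png

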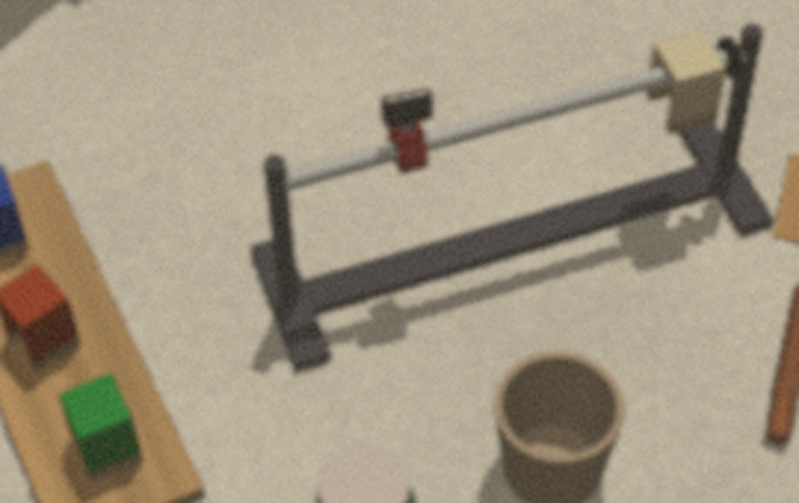

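The two views agree: the scene projections match the pixels, and the post spacing comes out at 368 mm against the expected 370. Next I approach above the green arch with the fingers closing along world x.

Request:
arm_command:
  moves: [3.4, -1.4, 0, 0, 3.4, -1.4, 0, 0, 3.4, -1.4, 0, 0, 3.4, -1.4, 0, 0, 3.4, -1.4, 0, 0, 3.4, -1.4, 0, 0, 3.4, -1.4, 0, 0, 3.4, -1.4, 0, 0, 3.4, -1.4, 0, 0, 3.4, -1.4, 0, 0, 3.4, -1.4, 0, 0, 3.4, -1.4, 0, 0]
  fingers: 100

```text
time: 1.1
ee_pos: [0.5283, -0.3105, 0.2223]
eef_rot: [0.988, 0.153, -0.0, -0.0]
ft_force: [0.7, 0.0, -0.8]
width: 0.0869
grip_force: 0.0
```

Request:
arm_command:
  moves: [0, 0, 0, -7, 0, 0, 0, -7, 0, 0, 0, -7, 0, 0, 0, -7, 0, 0, 0, -7, 0, 0, 0, -7, 0, 0, 0, -7, 0, 0, 0, -7, 0, 0, 0, -7, 0, 0, 0, -7, 0, 0, 0, 0, 0, 0, 0, 0]

```text
time: 2.1
ee_pos: [0.5271, -0.312, 0.2222]
eef_rot: [0.723, 0.691, -0.0, -0.0]
ft_force: [-0.1, -0.5, 0.8]
width: 0.0866
grip_force: 0.0
```

```bash
cat >> h.py <<'E'
def need(P,yaw=None):
    "shift (cm, tool axes) and turn (deg) to bring TCP to P with tool x at world angle yaw"
    s=r.read_state(); T=Rm(s["eef_rot"]); a=np.degrees(np.arctan2(T[1,0],T[0,0]))
    print("t %.2f"%s["time"],"pos",s["ee_pos"].round(4),"xang %.1f"%a,"shift cm",(T.T@(np.array(P)-s["ee_pos"])*100).round(2),"turn",None if yaw is None else round(a-yaw,1),"F",s["ft_force"].round(2),"w %.4f g %.1f"%(s["width"],s["grip_force"]),"tilt",T[2].round(4))
    return s
E
python3 - <<'E'
from h import *
need([.5934,-.2576,.16],88.3)
E
```

```text
t 2.10 pos [ 0.5271 -0.312   0.2222] xang 87.4 shift cm [5.73 6.38 6.22] turn -0.9 F [-0.14 -0.49  0.84] w 0.0866 g 0.0 tilt [ 4.e-04 -5.e-04 -1.e+00]
```

Request:
arm_command:
  moves: [2.9, 3.2, 0, 0, 2.83, 3.18, 0, 0, 0, 0, 3, 0, 0, 0, 3, 0, 0, 0, 0, 0, 0, 0, 0, 0]

```text
time: 2.6
ee_pos: [0.5904, -0.2588, 0.1615]
eef_rot: [0.723, 0.691, -0.001, -0.002]
ft_force: [0.1, -0.6, 0.6]
width: 0.087
grip_force: 0.0
```

```bash
python3 - <<'E'
from h import *
need([.5934,-.2576,.16],88.3)
i,im=snap("wrist","w1"); print(i)
for q in [(0,0,.075),(.021,.02,.075),(-.021,.02,.075),(.021,-.02,.075),(-.021,-.02,.075)]: print(proj(i,np.array([.5934,-.2576,0])+q))
E
```

```text
t 2.60 pos [ 0.5904 -0.2588  0.1615] xang 87.5 shift cm [0.14 0.29 0.15] turn -0.8 F [ 0.14 -0.6   0.63] w 0.0870 g 0.0 tilt [ 9.0e-04 -3.3e-03 -1.0e+00]
{'fx': 406.6566018260065, 'fy': 406.6566018260065, 'cx': 321.6129095361908, 'cy': 244.26712896450317, 'k1': -0.058254201301289714, 'origin': array([ 0.5926472 , -0.18628281,  0.32364223]), 'attitude': array([-0.13448052,  0.00466039, -0.02168111,  0.99066806])}
[329.1 247.9]
[361.5 215.7]
[294.2 218.6]
[362.6 276.2]
[298.  278.8]
```

View pics/w1.png

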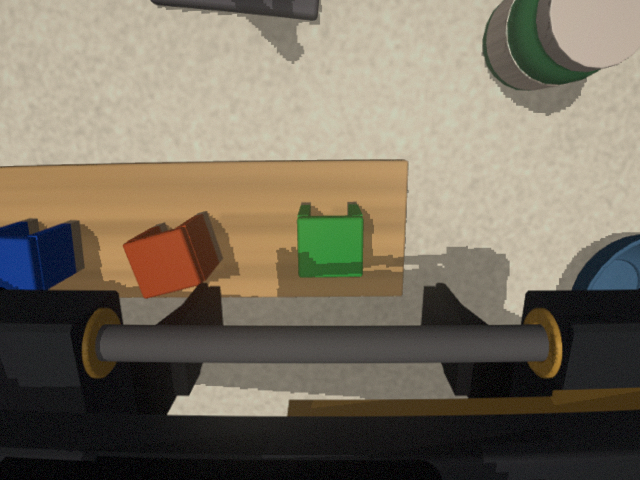

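The wrist picture shows the green top with corners at (298,216) to (363,277), so its centre is at (330.5,247). That is 1 mm in +x from my estimate, and the tool is aligned with it. Rust is at image left, with about 25 mm clear of the finger. I'll descend with the fingers partly open.

Request:
arm_command:
  moves: [0.14, 0.36, 0, 0, 0, 0, 3, 0, 0, 0, 3, 0, 0, 0, 2, 0, 0, 0, 0, 0, 0, 0, 0, 0]
  fingers: 82

```text
time: 3.15
ee_pos: [0.5956, -0.258, 0.0838]
eef_rot: [0.722, 0.692, 0.0, 0.0]
ft_force: [0.1, -0.6, 0.5]
width: 0.072
grip_force: 0.0
```

```bash
python3 - <<'E'
from h import *
need([.5943,-.2576,.04],87.5)
E
```

```text
t 3.15 pos [ 0.5956 -0.258   0.0838] xang 87.6 shift cm [ 0.04 -0.14  4.38] turn 0.1 F [ 0.07 -0.63  0.52] w 0.0720 g 0.0 tilt [-2.e-04  6.e-04 -1.e+00]
```

Request:
arm_command:
  moves: [0.04, -0.12, 1.5, 0, 0, 0, 1.5, 0, 0, 0, 1.35, 0, 0, 0, 0, 0, 0, 0, 0, 0]

```text
time: 3.57
ee_pos: [0.5945, -0.2574, 0.0401]
eef_rot: [0.722, 0.692, 0.0, 0.0]
ft_force: [0.6, -0.1, 0.7]
width: 0.0712
grip_force: 0.0
```

Request:
arm_command:
  moves: [0, 0, 0, 0, 0, 0, 0, 0, 0, 0, 0, 0, 0, 0, 0, 0, 0, 0, 0, 0, 0, 0, 0, 0, 0, 0, 0, 0, 0, 0, 0, 0]
  fingers: 0
  squeeze: 15

```text
time: 4.23
ee_pos: [0.5943, -0.2572, 0.0394]
eef_rot: [0.722, 0.692, 0.0, 0.0]
ft_force: [0.1, 0.3, 2.2]
width: 0.0418
grip_force: 15.0
```

```bash
python3 - <<'E'
from h import *
need([.5943,-.2576,.04],87.5)
E
```

```text
t 4.23 pos [ 0.5943 -0.2572  0.0394] xang 87.6 shift cm [-0.04  0.   -0.06] turn 0.1 F [0.05 0.34 2.22] w 0.0418 g 15.0 tilt [-3.e-04  6.e-04 -1.e+00]
```

Gripped at 41.8 mm. Lifting, then carrying to above the bar.

Request:
arm_command:
  moves: [0, 0, -2, 0, 0, 0, -3.5, 0, 0, 0, -3.5, 0, 0, 0, -3.5, 0, 0, 0, -3.5, 0, 0, 0, -3.5, 0, 0, 0, -3.5, 0, 0, 0, 0, 0]

```text
time: 4.9
ee_pos: [0.5962, -0.2575, 0.2768]
eef_rot: [0.722, 0.692, 0.002, 0.005]
ft_force: [0.7, 0.5, -0.3]
width: 0.0417
grip_force: 15.0
```

Request:
arm_command:
  moves: [2, -0.2, 0, 0, 3.6, -0.3, 0, 0, 3.6, -0.3, 0, 0, 3.6, -0.3, 0, 0, 3.6, -0.3, 0, 0, 3.6, -0.3, 0, 0, 3.6, -0.3, 0, 0, 3.6, -0.3, 0, 0, 3.6, -0.3, 0, 0, 3.6, -0.3, 0, 0, 3.6, -0.3, 0, 0, 3, -0.3, 0, 0]

```text
time: 5.9
ee_pos: [0.5751, 0.1567, 0.2687]
eef_rot: [0.721, 0.693, -0.0, -0.0]
ft_force: [-0.0, -0.8, -0.5]
width: 0.0418
grip_force: 15.0
```

Request:
arm_command:
  moves: [1.5, 0, 0, 0, 0, 0, 0, 3, 0, 0, 0, 2.8, 0, 0, 0, 0, 0, 0, 0, 0, 0, 0, 0, 0]

```text
time: 6.4
ee_pos: [0.5766, 0.1686, 0.2688]
eef_rot: [0.755, 0.655, -0.0, 0.0]
ft_force: [-0.5, -0.3, -2.0]
width: 0.0417
grip_force: 15.0
```

```bash
python3 - <<'E'
from h import *
need([.5737,.1765,.27],81.7)
i,im=snap("wrist","w2")
mid=np.array([.5624,.0993,.157]);u=np.array([.1445,.9895,0])
for s in(.11,.134,.165,.185): print(s,proj(i,mid+s*u), proj(i,mid+s*u+[.021,-.003,.009]),proj(i,mid+s*u+[-.021,.003,.009]))
print(proj(i,[*(mid+.114*u)[:2],.166]))
for z in(.166,): pass
import pickle;pickle.dump(i,open("w2.pkl","wb"))
E
```

```text
t 6.40 pos [0.5766 0.1686 0.2688] xang 81.9 shift cm [ 0.74 -0.39 -0.12] turn 0.2 F [-0.48 -0.33 -2.01] w 0.0417 g 15.0 tilt [-3.e-04 -2.e-04 -1.e+00]
0.11 [318.3 182.8] [350.8 184.5] [285.5 184.5]
0.134 [318.3 146.2] [351.6 146.8] [284.9 146.8]
0.165 [318.4  96.8] [352.6  95.7] [284.   95.7]
0.185 [318.5  63.7] [353.3  61.4] [283.5  61.3]
[318.2 178.3]
```

View pics/w2.png

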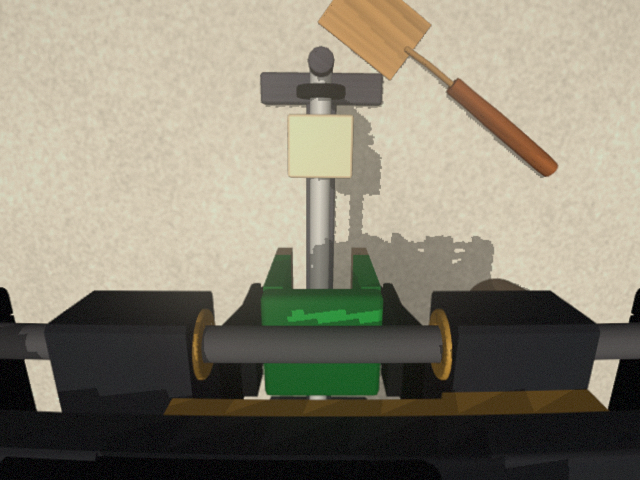

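The wrist picture shows the bar at column 321, cream's top at (320,146), and the green feet at 292 and 352, centred on about 322. Lateral alignment is within 2–3 mm. I'll make a small correction and descend.

Request:
arm_command:
  moves: [0.74, -0.25, 0, 0, 0, 0, 2.5, 0, 0, 0, 2.5, 0, 0, 0, 1.5, 0, 0, 0, 0, 0, 0, 0, 0, 0]

```text
time: 6.95
ee_pos: [0.5748, 0.1768, 0.2039]
eef_rot: [0.755, 0.655, -0.0, -0.0]
ft_force: [0.2, -0.4, -0.2]
width: 0.0418
grip_force: 15.0
```

```bash
python3 - <<'E'
from h import *
need([.5747,.1765,.132],81.7)
i,im=snap("scene","s2")
a=cv2.resize(im[130:280,300:500,::-1],None,fx=4,fy=4,interpolation=cv2.INTER_CUBIC)
cv2.imwrite("pics/crop3.png",cv2.convertScaleAbs(a,alpha=1.5))
E
```

```text
t 6.95 pos [0.5748 0.1768 0.2039] xang 81.9 shift cm [-0.03  0.    7.19] turn 0.2 F [ 0.16 -0.42 -0.18] w 0.0418 g 15.0 tilt [-3.0e-04 -1.1e-03 -1.0e+00]
```

View pics/crop3.png

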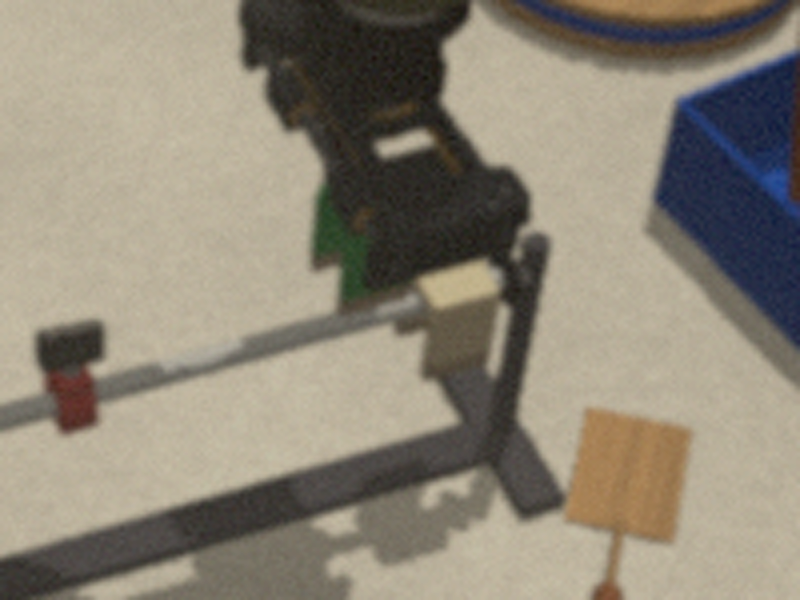

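The scene crop shows the green arch above the bar just left of cream, and clear of it. I'll descend while watching the force.

Request:
arm_command:
  moves: [0, 0, 1.2, 0, 0, 0, 1.2, 0, 0, 0, 1.2, 0, 0, 0, 0, 0, 0, 0, 0, 0]

```text
time: 7.42
ee_pos: [0.5746, 0.1764, 0.167]
eef_rot: [0.756, 0.655, -0.001, -0.0]
ft_force: [1.1, -0.3, -0.9]
width: 0.0419
grip_force: 15.0
```

Request:
arm_command:
  moves: [0, 0, 1.0, 0, 0, 0, 1.0, 0, 0, 0, 0.8, 0, 0, 0, 0.4, 0, 0, 0, 0, 0, 0, 0, 0, 0]

```text
time: 7.92
ee_pos: [0.5751, 0.1766, 0.1358]
eef_rot: [0.756, 0.655, -0.0, -0.0]
ft_force: [0.5, 0.4, -0.6]
width: 0.0418
grip_force: 15.0
```

```bash
python3 - <<'E'
from h import *
need([.5747,.1765,.1305],81.7)
E
```

```text
t 7.92 pos [0.5751 0.1766 0.1358] xang 81.8 shift cm [-0.01 -0.04  0.53] turn 0.1 F [ 0.46  0.39 -0.58] w 0.0418 g 15.0 tilt [-2.e-04 -4.e-04 -1.e+00]
```

Request:
arm_command:
  moves: [0, 0, 0.2, 0, 0, 0, 0.15, 0, 0, 0, 0.1, 0, 0, 0, 0, 0, 0, 0, 0, 0, 0, 0, 0, 0]

```text
time: 8.42
ee_pos: [0.5752, 0.1767, 0.1317]
eef_rot: [0.756, 0.655, 0.0, 0.0]
ft_force: [-1.0, -0.4, 0.0]
width: 0.0417
grip_force: 15.0
```

Request:
arm_command:
  moves: [0, 0, 0.1, 0, 0, 0, 0, 0, 0, 0, 0, 0]

```text
time: 8.67
ee_pos: [0.5751, 0.1766, 0.1305]
eef_rot: [0.756, 0.655, -0.0, 0.0]
ft_force: [0.2, 0.7, -1.9]
width: 0.0417
grip_force: 15.0
```

Request:
arm_command:
  moves: [0, 0, 0.1, 0, 0, 0, 0, 0, 0, 0, 0, 0]

```text
time: 8.92
ee_pos: [0.5753, 0.1767, 0.1303]
eef_rot: [0.756, 0.655, 0.0, 0.0]
ft_force: [-2.7, -1.6, 5.3]
width: 0.0421
grip_force: 15.0
```

Request:
arm_command:
  moves: [0, 0, 0, 0, 0, 0, 0, 0, 0, 0, 0, 0, 0, 0, 0, 0, 0, 0, 0, 0, 0, 0, 0, 0]
  fingers: 75

```text
time: 9.42
ee_pos: [0.5751, 0.1766, 0.1295]
eef_rot: [0.756, 0.655, -0.0, 0.0]
ft_force: [-0.2, -0.0, -0.0]
width: 0.0643
grip_force: 0.0
```

Request:
arm_command:
  moves: [0, 0, -1, 0, 0, 0, -2, 0, 0, 0, -3, 0, 0, 0, -3, 0, 0, 0, -3, 0, 0, 0, 0, 0, 0, 0, 0, 0]

```text
time: 10.0
ee_pos: [0.5759, 0.1772, 0.252]
eef_rot: [0.756, 0.655, 0.002, 0.001]
ft_force: [1.0, 0.3, -1.0]
width: 0.0651
grip_force: 0.0
```

```bash
python3 - <<'E'
from h import *
need([.5485,.0139,.25],81.7)
i,im=snap("wrist","w3")
i2,im2=snap("scene","s3")
a=cv2.resize(im2[150:250,270:470,::-1],None,fx=3,fy=3,interpolation=cv2.INTER_CUBIC)
o=np.zeros((600,640,3),np.uint8);o[:300,:600]=a;b=im[180:480,:,::-1];o[300:]=b
cv2.imwrite("pics/v4.png",cv2.convertScaleAbs(o,alpha=1.4))
E
```

```text
t 10.00 pos [0.5759 0.1772 0.252 ] xang 81.8 shift cm [-16.55  -0.4    0.18] turn 0.1 F [ 1.03  0.27 -1.03] w 0.0651 g 0.0 tilt [ 0.0015  0.0037 -1.    ]
```

View pics/v4.png

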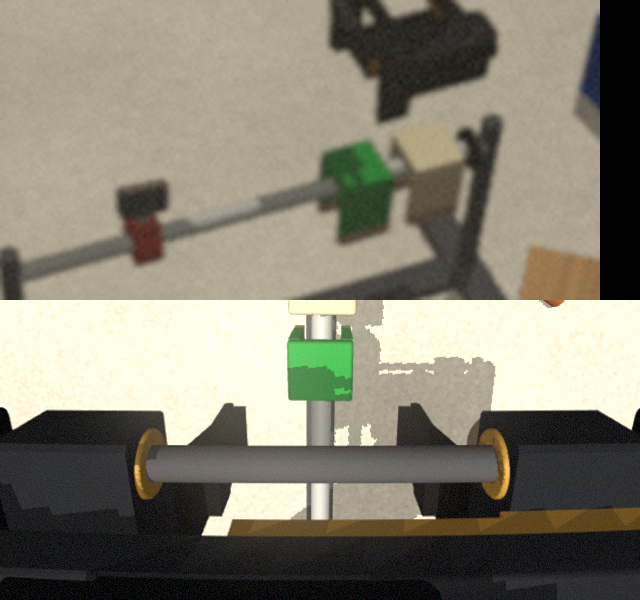

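Green hangs astride the bar with cream beside it, released. Now I move above the knob.

Request:
arm_command:
  moves: [-2.5, 0, 0, 0, -3.5, 0, 0, 0, -3.5, 0, 0, 0, -3.5, 0, 0, 0, -3, -0.1, 0, 0, -0.5, 0, 0, 0, 0, 0, 0, 0, 0, 0, 0, 0]

```text
time: 10.77
ee_pos: [0.5504, 0.014, 0.2488]
eef_rot: [0.756, 0.655, -0.0, -0.001]
ft_force: [0.5, 1.2, 0.1]
width: 0.0654
grip_force: 0.0
```

```bash
python3 - <<'E'
from h import *
need([.5505,.0139,.25],81.7)
i,im=snap("wrist","w5")
import pickle;pickle.dump(i,open("w5.pkl","wb"))
mid=np.array([.5634,.0993,.15]);u=np.array([.1445,.9895,0])
for s in(-.0863,-.0863+.018,-.0863-.018): print("knob",proj(i,mid+s*u+[0,0,.054]))
for s in(.058,.098): print("green",proj(i,mid+s*u+[0,0,.016]))
cv2.imwrite("pics/v5.png",cv2.convertScaleAbs(im[:,:,::-1],alpha=1.2))
E
```

```text
t 10.77 pos [0.5504 0.014  0.2488] xang 81.8 shift cm [-0.01  0.01 -0.12] turn 0.1 F [0.5  1.2  0.09] w 0.0654 g 0.0 tilt [ 3.0e-04 -1.2e-03 -1.0e+00]
knob [325.6 271.4]
knob [325.8 239.1]
knob [325.4 302.3]
green [326.3  -2.4]
green [326.7 -83.1]
```

View pics/v5.png

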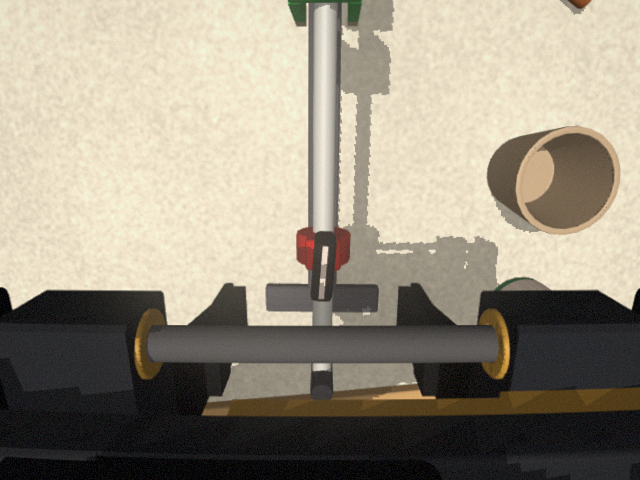

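The wrist picture shows the knob at about (324,265) on the predicted spot, turned roughly 4° clockwise. The stop is red at (323,247) and the green arch is at the top edge. I'll turn to match, descend and grip.

Request:
arm_command:
  moves: [0, -0.05, 2, 4, 0, 0, 2.2, 0, 0, 0, 2, 0, 0, 0, 1, 0, 0, 0, 0, 0, 0, 0, 0, 0]

```text
time: 11.32
ee_pos: [0.5503, 0.0147, 0.1778]
eef_rot: [0.778, 0.629, -0.0, -0.0]
ft_force: [0.3, -0.3, 0.9]
width: 0.065
grip_force: 0.0
```

Request:
arm_command:
  moves: [0, 0, 0, 0, 0, 0, 0, 0, 0, 0, 0, 0, 0, 0, 0, 0, 0, 0, 0, 0, 0, 0, 0, 0, 0, 0, 0, 0, 0, 0, 0, 0]
  fingers: 0
  squeeze: 20

```text
time: 11.98
ee_pos: [0.5502, 0.0134, 0.1776]
eef_rot: [0.778, 0.628, -0.0, 0.0]
ft_force: [0.4, 0.3, -0.1]
width: 0.0198
grip_force: 0.0
```

```bash
python3 - <<'E'
from h import *
# stop centre to s=.046
need([.5504+.1323*.1445,.0139+.1323*.9895,.177],77.7)
E
```

```text
t 11.98 pos [0.5502 0.0134 0.1776] xang 77.8 shift cm [13.25 -0.88  0.05] turn 0.1 F [ 0.42  0.34 -0.15] w 0.0198 g 0.0 tilt [-1.e-04  0.e+00 -1.e+00]
```

Request:
arm_command:
  moves: [0, 0, 0, 0, 0, 0, 0, 0, 0, 0, 0, 0, 0, 0, 0, 0]

```text
time: 12.32
ee_pos: [0.5507, 0.0134, 0.1776]
eef_rot: [0.778, 0.628, 0.0, 0.0]
ft_force: [5.1, -0.8, -2.1]
width: 0.0115
grip_force: 20.0
```

Request:
arm_command:
  moves: [0.5, -0.03, 0, 0, 1, -0.07, 0, 0, 1.5, -0.1, 0, 0, 1.5, -0.1, 0, 0, 1.5, -0.1, 0, 0, 1.5, -0.1, 0, 0, 1.5, -0.1, 0, 0, 1, -0.07, 0, 0, 0.5, -0.03, 0, 0, 0, 0, 0, 0, 0, 0, 0, 0]

```text
time: 13.23
ee_pos: [0.5667, 0.1184, 0.1777]
eef_rot: [0.778, 0.628, 0.001, 0.001]
ft_force: [9.5, 0.2, -4.6]
width: 0.0121
grip_force: 20.0
```

```bash
python3 - <<'E'
from h import *
need([.5504+.1323*.1445,.0139+.1323*.9895,.177],77.7)
i,im=snap("wrist","w6")
i2,im2=snap("scene","s6")
import pickle;pickle.dump((i,i2),open("w6.pkl","wb"))
mid=np.array([.5634,.0993,.15]);u=np.array([.1445,.9895,0])
a=cv2.resize(im2[170:240,310:430,::-1],None,fx=5,fy=5,interpolation=cv2.INTER_CUBIC)
o=np.zeros((600,640,3),np.uint8);o[:350,:600]=a;o[350:]=im[110:360,:,::-1]
cv2.imwrite("pics/v6.png",cv2.convertScaleAbs(o,alpha=1.4))
E
```

```text
t 13.23 pos [0.5667 0.1184 0.1777] xang 77.9 shift cm [ 2.65 -0.28  0.07] turn 0.2 F [ 9.52  0.22 -4.55] w 0.0121 g 20.0 tilt [ 0.0011  0.0023 -1.    ]
```

View pics/v6.png

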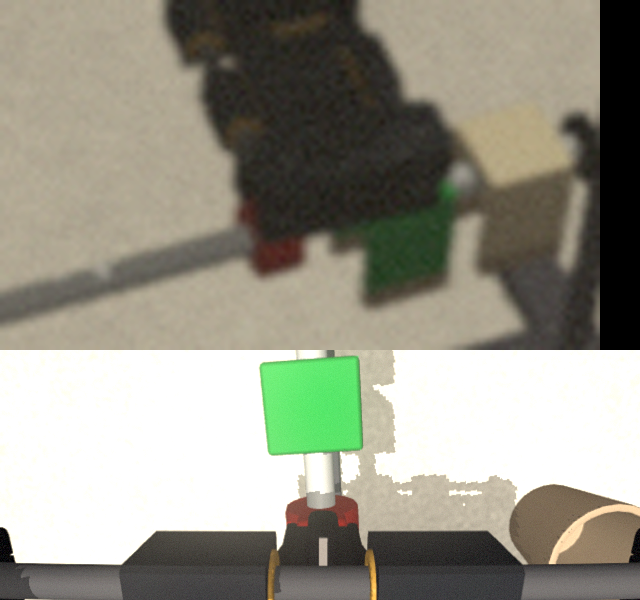

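```bash
python3 - <<'E'
from h import *
import pickle
i,i2=pickle.load(open("w6.pkl","rb"))
mid=np.array([.5624,.0993,.15]);u=np.array([.1428,.9898,0])
for q in((317,452-240),(313,358-240)):
    P=atz(i,*q,.166); print("green edge",P,(P-mid)@u)
s=r.read_state();print("tcp s",(s["ee_pos"]-mid)@u)
# stop face rim, hypotheses: face s
for c in(.028,.032,.036): print(c,proj(i,mid+u*c+[0,0,.018]),proj(i,mid+u*c+[0.0178,-.0026,0]),proj(i,mid+u*c+[-0.0178,.0026,0]))
E
```

```text
green edge [0.57143485 0.15702824 0.166     ] 0.05842959157658121
green edge [0.57818764 0.19573374 0.166     ] 0.09770459374231297
tcp s 0.01917370669421932
0.028 [320.2 279.5] [356.8 264.3] [283.9 269. ]
0.032 [319.6 271.1] [356.4 256.6] [283.1 261.3]
0.036 [319.  262.6] [356.1 248.7] [282.3 253.5]
```

The wrist view puts green's near edge at s = 58 mm and the stop face at about 28 mm, a gap of about 30 mm. I'll slide 2.7 cm more and relieve the 9 N side load.

Request:
arm_command:
  moves: [0.5, 0.1, 0, 0, 0.8, 0, 0, 0, 0.8, -0.05, 0, 0, 0.4, -0.03, 0, 0, 0.2, 0, 0, 0, 0, 0, 0, 0, 0, 0, 0, 0]

```text
time: 13.92
ee_pos: [0.5711, 0.145, 0.1776]
eef_rot: [0.778, 0.629, 0.0, -0.0]
ft_force: [-1.2, 2.2, 2.9]
width: 0.0121
grip_force: 20.0
```

```bash
python3 - <<'E'
from h import *
need([.5504+.1323*.1445,.0139+.1323*.9895,.177],77.7)
i,im=snap("wrist","w7")
mid=np.array([.5624,.0993,.15]);u=np.array([.1428,.9898,0])
s=r.read_state();print("tcp s",(s["ee_pos"]-mid)@u)
for c in(.054,.058): print(c,proj(i,mid+u*c+[0,0,.018]),proj(i,mid+u*c+[0.0178,-.0026,0]),"green",proj(i,mid+u*c+[0,0,.016]))
o=cv2.resize(im[100:300,200:440,::-1],None,fx=3,fy=3,interpolation=cv2.INTER_CUBIC)
cv2.imwrite("pics/v7.png",cv2.convertScaleAbs(o,alpha=1.5))
E
```

```text
t 13.92 pos [0.5711 0.145  0.1776] xang 77.9 shift cm [-0.05 -0.15  0.06] turn 0.2 F [-1.23  2.2   2.86] w 0.0121 g 20.0 tilt [ 8.e-04 -5.e-04 -1.e+00]
tcp s 0.04617736987569588
0.054 [319.2 281.6] [355.9 266.3] green [319.2 280. ]
0.058 [318.6 273.2] [355.5 258.6] green [318.6 271.7]
```

View pics/v7.png

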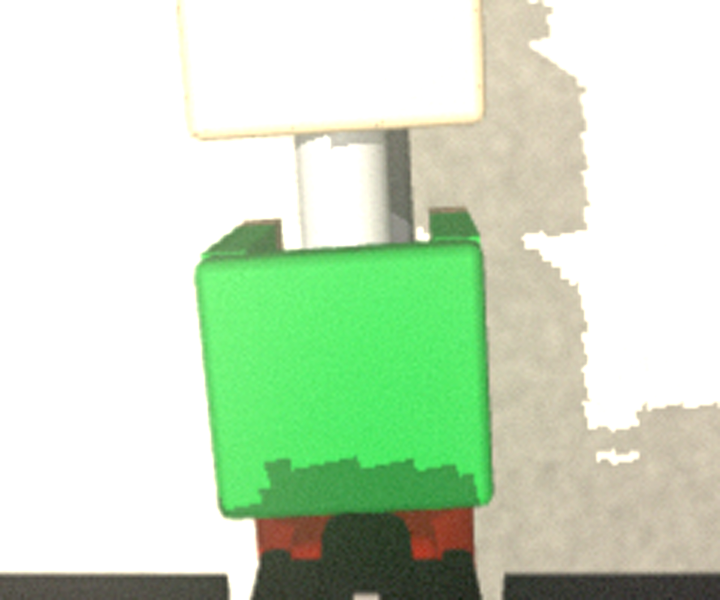

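The stop is now up against green's unmoved near edge (row 272, s = 58 mm), with no visible gap. I'll firm the grip and turn the knob clockwise.

Request:
arm_command:
  moves: [0, 0, 0, 0, 0, 0, 0, 0, 0, 0, 0, 0]
  squeeze: 45

```text
time: 14.22
ee_pos: [0.571, 0.1441, 0.1776]
eef_rot: [0.778, 0.628, -0.0, -0.0]
ft_force: [-3.9, 3.3, 3.6]
width: 0.0117
grip_force: 45.0
```

Request:
arm_command:
  moves: [0, 0, 0, 4, 0, 0, 0, 6, 0, 0, 0, 6, 0, 0, 0, 6, 0, 0, 0, 6, 0, 0, 0, 6, 0, 0, 0, 6, 0, 0, 0, 0]

```text
time: 14.88
ee_pos: [0.5708, 0.1443, 0.1776]
eef_rot: [0.947, 0.321, -0.001, -0.0]
ft_force: [-5.9, 2.7, 4.2]
width: 0.0119
grip_force: 45.0
```

```bash
python3 - <<'E'
from h import *
s=need([.5711,.145,.1776],1.5);print(s["torque"].round(2),s["joint_positions"].round(2))
E
```

```text
t 14.88 pos [0.5708 0.1443 0.1776] xang 37.5 shift cm [ 0.07 -0.04 -0.  ] turn 36.0 F [-5.94  2.66  4.25] w 0.0119 g 45.0 tilt [-9.e-04 -6.e-04 -1.e+00]
[ 0.57  1.19 -0.09] [ 0.14  0.34 -0.57  1.6   0.19  1.26 -1.38]
```

Request:
arm_command:
  moves: [0, 0, 0, 6, 0, 0, 0, 6, 0, 0, 0, 6, 0, 0, 0, 6, 0, 0, 0, 5, 0, 0, 0, 4, 0, 0, 0, 3, 0, 0, 0, 0, 0, 0, 0, 0]

```text
time: 15.63
ee_pos: [0.5707, 0.1446, 0.1777]
eef_rot: [1.0, 0.016, -0.001, -0.0]
ft_force: [-5.8, 2.7, 5.5]
width: 0.0112
grip_force: 45.0
```

```bash
python3 - <<'E'
from h import *
s=need([.5711,.145,.1776],1.5);print(s["torque"].round(2),s["joint_positions"].round(2))
E
```

```text
t 15.63 pos [0.5707 0.1446 0.1777] xang 1.9 shift cm [ 0.05 -0.04  0.01] turn 0.4 F [-5.8   2.68  5.53] w 0.0112 g 45.0 tilt [-1.1e-03 -4.0e-04 -1.0e+00]
[0.75 1.37 0.  ] [ 0.07  0.32 -0.48  1.6   0.15  1.26 -1.98]
```

Request:
arm_command:
  moves: [0, 0, 0, 3, 0, 0, 0, 3, 0, 0, 0, 0, 0, 0, 0, 0]

```text
time: 15.97
ee_pos: [0.5707, 0.1446, 0.1777]
eef_rot: [0.999, -0.035, -0.0, 0.0]
ft_force: [-5.3, 1.9, 5.4]
width: 0.0115
grip_force: 45.0
```

```bash
python3 - <<'E'
from h import *
s=need([.5711,.145,.1776],1.5);print(s["torque"].round(2))
E
```

```text
t 15.97 pos [0.5707 0.1446 0.1777] xang -4.1 shift cm [ 0.03 -0.04  0.01] turn -5.6 F [-5.34  1.93  5.41] w 0.0115 g 45.0 tilt [-7.e-04  1.e-04 -1.e+00]
[0.53 1.28 1.01]
```

The torque jumped to 1 N·m, so the knob is at its end. I'll release, retract and check.

Request:
arm_command:
  moves: [0, 0, 0, 0, 0, 0, 0, 0, 0, 0, 0, 0, 0, 0, 0, 0]
  fingers: 35

```text
time: 16.3
ee_pos: [0.5717, 0.1432, 0.1773]
eef_rot: [0.999, -0.037, 0.0, 0.0]
ft_force: [-1.0, -0.6, 0.5]
width: 0.0278
grip_force: 0.0
```

Request:
arm_command:
  moves: [0, 0, -1, 0, 0, 0, -2, 0, 0, 0, -3, 0, 0, 0, -3, 0, 0, 0, -3, 0, 0, 0, -3, 0, 0, 0, 0, 0, 0, 0, 0, 0]

```text
time: 16.97
ee_pos: [0.5721, 0.1442, 0.33]
eef_rot: [0.999, -0.036, 0.002, -0.0]
ft_force: [-0.6, -0.3, -1.1]
width: 0.0304
grip_force: 0.0
```

```bash
python3 - <<'E'
from h import *
need([.57,.14,.3])
i,im=snap("wrist","w8")
i2,im2=snap("scene","s8")
a=cv2.resize(im2[160:260,290:450,::-1],None,fx=3.5,fy=3.5,interpolation=cv2.INTER_CUBIC)[:300,:640]
o=np.zeros((600,640,3),np.uint8);o[:a.shape[0],:a.shape[1]]=a;o[300:]=im[80:380,:,::-1]
cv2.imwrite("pics/v8.png",cv2.convertScaleAbs(o,alpha=1.3))
E
```

```text
t 16.97 pos [0.5721 0.1442 0.33  ] xang -4.2 shift cm [-0.19  0.43  3.  ] turn None F [-0.65 -0.26 -1.11] w 0.0304 g 0.0 tilt [ 0.0039 -0.0011 -1.    ]
```

View pics/v8.png

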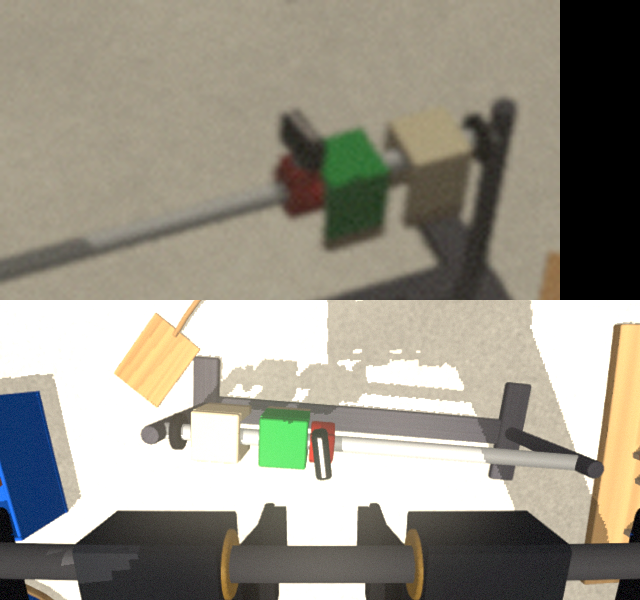

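The stop sits snug against green, both arches are upright, and the knob is turned across the bar. I'll compute the knob angle from the line's ends, (317,215) and (324,255).

```bash
python3 - <<'E'
from h import *
i=r.camera_info("wrist")
a=atz(i,317,215,.204);b=atz(i,324,255,.204);d=a-b
print(d, "line ang",np.degrees(np.arctan2(d[1],d[0])),"cw from bar",81.7-np.degrees(np.arctan2(d[1],d[0])))
E
```

```text
[0.03013531 0.00285824 0.        ] line ang 5.4181126857573885 cw from bar 76.28188731424261
```

```bash
python3 -c "
from bench import r
print(r.close_job())"
```

```text
the job is handed in; nothing more can be done
None
```

I handed the job in at about 17 s, verdict not returned: green hangs beside cream, the stop is against it, and the knob is at its end (1 N·m, about 1.33 rad by camera). I viewed 12 pictures, over the limit of 10.

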